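# Shut and pin the loaded hinged mould

### The arm

A 6-joint arm with a two-finger parallel gripper is mounted at the origin on the work surface. World frame = base frame: x ahead of the robot, y to its left, z up, the work surface at z = 0. Lengths are in m, angles in degrees, forces in N, time in s.
With the tool pointing down it reaches from about 0.35 to 0.875 m from the base axis. Payload 4.2 kg.
Tool frame: the origin (TCP) lies at the very end of the fingers, on their centre line; the grasp point (between the pads) lies 19 mm behind it (r.grip_point_offset is the distance from the TCP to the grasp point, in m); z points along the fingers, y is the line along which they close (so a half turn about z gives the same grasp; the last joint's range is limited). The gripper opens to 87 mm and grips with 3 to 60 N. Pads are 19 mm wide; open, the fingers measure 117 mm over their backs; the gripper's body (75 mm by 190 mm) begins 51 mm behind the grasp point.
Start: joints at [-49.698, 22.042, 0.453, 0, -68.411, -14.817], TCP at [0.269, -0.564, 0.223] pointing down, gripper open.
Joint ranges: [-179.83, 179.83], [-69.29, 118.12], [-61.27, 80.66], [-181.25, 117.63], [-171.15, -9.14], [-177.46, 177.46]. Speed limits (degrees/s): [159.86, 159.86, 180, 180, 180, 180].

### API

Orientations are given as a 3x3 rotation matrix whose columns are the frame's x, y, z axes.
In Python, from station import r, cams gives the robot as it stands. The module is installed in compiled form; this text tells all that it offers.
- The arm moves only by the shell command python3 -m handwheel 'ROWS'. ROWS is JSON, a list that holds one entry, the list of rows, each a list of 7 numbers: the turn, a rotation vector about the tool's x, y, z in units of 6 degrees (1.0 is 6 degrees), then the shift along the tool's x, y, z in m, then the finger opening in m, from 0 to 0.087. In form: [[[ax, ay, az, x, y, z, jaw], ...]]. A call has 1 to 12 rows; each row shifts and turns the commanded pose from where the row before left it, along the tool's axes as they then stand; what a row does not reach is not made up. A row lasts 1/10 s, in which the tool goes at most 50 mm and 8.59 degrees, less where a joint would pass 70% of its speed; a pose out of reach is approached as far as the arm can. A call with a gripper value outside its range is refused whole. The fingers move at their own pace and stop on an object; the grip force is fixed at half the most. Time passes only in rows, so rows that do not move let the fingers close. It gives the time, the measured TCP pose, the force, the opening and the grip force at its end, in the units of the state.
- r.sense(): the state, without advancing time (a new reading comes with each control period).
- cams.capture(name): name is "side" or "top" or "wrist"; returns the picture (480x640x3 uint8, red, green, blue); there is no depth.
- cams.get_calibration(name): a dict with "camera_matrix" (3x3 intrinsics, pixels), "k1" (the pictures are not rectified: a ray, as slopes to the right and down, at radius r is drawn at 1 + k1 r^2 times it, then the intrinsics apply), "rvec" (rotation vector, rad) and "tvec" (3), from world to camera coordinates, as OpenCV has them; the wrist camera has in their place "T_tool_cam" (4x4, takes a point from camera to tool coordinates, whose origin is the TCP and whose axes are the flange's). Camera axes: x right, y down, z forward; pixel columns grow to the right and rows downward; lengths in m; the calibration is good to about 2 mm. A picture is of the moment at which its call begins: read the wrist's pose just before it. get_calibration takes no time and is no camera call.
- r.finish_job(): hands the job in; it is judged then, once.
The state is a dict: "time_s": time; "joints": joint angles; "joint_velocities": joint speeds; "effort": joint torques, N m; "tcp_pos": TCP position; "ee_rot": TCP orientation; "wrist_force": force on the tool from outside, world axes, zero at the start; "moment": the same for the moment, N m; "gripper_width": opening from 0.0 (shut) to 1.0 (fully open); "gripper_force": force on a finger pad.
Only numpy, scipy, OpenCV 4.12 (cv2) and the standard library are available. Lean on these libraries where they do the work, as an engineer would, in place of code of your own. Each camera call takes 0.05 s, during which the arm holds its last target. There are 200 camera calls.

### The job

Two hinged moulds stand open on the sculptor's bench: swing shut the one with the little clay head standing in it and drop the steel pin from the wooden block down through its three lined-up ears until its collar rests on the top ear. Then take the pinned mould across both outer faces and finish holding it like that, the gripper squeezing the two halves firmly together. Leave the head standing inside, the other mould open as it is, and the jar and tools alone.

Things in the scene. Friction and masses are not known exactly. Their poses are not given: they have to be found in the camera images.
- mould_a: One of two alike hinged aluminium moulds (left of the robot), screwed down. Origin: centre of the underside of its steel base plate (150 x 74 x 10 mm), z up. +x runs from the upright hinge axis (x -66 mm, y 0) to the pin ears (x 76, y 0), and points to the robot's left within 0.35 rad; +y towards the robot. Shut, the halves span x -58 to 58, y -30 to 30, z 12 to 82 mm
- fixed_a: Fixed half of mould_a, origin and axes as mould_a: hollow shell, y -30 to 0 mm, 8 mm walls, back wall outer face at y -30. It carries two ears, z 62 to 72 and z 38 to 48 mm, each 36 x 34 mm with an upright 12.5 mm hole at x 76, y 0
- swing_a (a joint): Hinge of mould_a's swinging half: 0 = fully shut (a stop), grows as it opens to 1.25 rad, turning about +z so that the ear end swings to the mould's +y side. The stiff hinge (about 0.12 N m) stays where it is left
- swing_mid_a (a point): Point on the swinging half of mould_a: middle of the top edge of its outer face, 82 mm above the bench, 66 mm along the half and 30 mm out from the hinge axis; moves with the half, a hollow shell like the fixed one (0.5 kg), shut y 0 to 30 mm. Shut, the pair is 60 mm thick over its outer faces
- eye_a (a point): Centre of the top of the 12.5 mm hole in the swinging half's single ear of mould_a (ear z 50.5 to 59.5 mm, 36 x 34 mm), 142 mm from the hinge axis; shut, it lies between the fixed half's two ears, in line with their holes
- hole_a (a point): Mouth of the pin hole of mould_a: centre of the hole at the upper ear's top face, 72 mm above the bench; axes as the mould
- cavity_a (a point): Centre of the inner floor of mould_a, on the base plate, 10 mm above the bench
- mould_b: One of two alike hinged aluminium moulds (right of the robot), screwed down. Origin: centre of the underside of its steel base plate (150 x 74 x 10 mm), z up. +x runs from the upright hinge axis (x -66 mm, y 0) to the pin ears (x 76, y 0), and points to the robot's left within 0.35 rad; +y towards the robot. Shut, the halves span x -58 to 58, y -30 to 30, z 12 to 82 mm
- fixed_b: Fixed half of mould_b, origin and axes as mould_b: hollow shell, y -30 to 0 mm, 8 mm walls, back wall outer face at y -30. It carries two ears, z 62 to 72 and z 38 to 48 mm, each 36 x 34 mm with an upright 12.5 mm hole at x 76, y 0
- swing_b (a joint): Hinge of mould_b's swinging half: 0 = fully shut (a stop), grows as it opens to 1.25 rad, turning about +z so that the ear end swings to the mould's +y side. The stiff hinge (about 0.12 N m) stays where it is left
- swing_mid_b (a point): Point on the swinging half of mould_b: middle of the top edge of its outer face, 82 mm above the bench, 66 mm along the half and 30 mm out from the hinge axis; moves with the half, a hollow shell like the fixed one (0.5 kg), shut y 0 to 30 mm. Shut, the pair is 60 mm thick over its outer faces
- eye_b (a point): Centre of the top of the 12.5 mm hole in the swinging half's single ear of mould_b (ear z 50.5 to 59.5 mm, 36 x 34 mm), 142 mm from the hinge axis; shut, it lies between the fixed half's two ears, in line with their holes
- hole_b (a point): Mouth of the pin hole of mould_b: centre of the hole at the upper ear's top face, 72 mm above the bench; axes as the mould
- cavity_b (a point): Centre of the inner floor of mould_b, on the base plate, 10 mm above the bench
- pin: Loose steel drop pin, about 60 g, starts upright in the wooden block. Origin on its axis at the underside of its collar, z up towards its knob. Shank 10 mm diameter going 46 mm down, the last 7 mm tapering to 4.4 mm; collar 20 mm diameter x 4 mm; above it a straight round knob 15 mm diameter x 30 mm, its top 34 mm above the origin. Fully home, the underside of the collar rests on the upper ear
- block: Fixed wooden block 64 x 64 x 55 mm between the moulds, with a 12.5 mm through hole where the pin stands; origin at the centre of its underside
- head: Small clay portrait head on a round foot, 33 mm across, 65 mm tall, about 100 g, standing loose in one of the two moulds; origin at the centre of its underside
- plug: Low white plaster disc, 32 mm across, 14 mm tall, lying in the mould that does not hold the head; origin at the centre of its underside
- jar: Bystander: plaster-white jar, 60 mm across, 85 mm tall; origin at the centre of its underside
- hammer: Bystander: hammer 260 mm long lying on the bench
- spatula: Bystander: spatula 160 mm long lying on the bench

How it is judged (in metres and radians):
On the way, in this order (a step that is already met when the one before it is completed fails the run):
1. the mould that holds the head is shut (((horizontal distance between head and cavity_a below 0.03 m and value of joint swing_a below 0.025 rad) or (horizontal distance between head and cavity_b below 0.03 m and value of joint swing_b below 0.025 rad))), for 0.2 s.
2. the pin is fully home through the ears of the shut mould (((horizontal distance between head and cavity_a below 0.03 m and value of joint swing_a below 0.025 rad and (horizontal distance between pin and hole_a below 0.004 m and z of pin in the frame of hole_a between -0.004 and 0.004 m and angle between pin's own z axis and vertical below 0.1 rad)) or (horizontal distance between head and cavity_b below 0.03 m and value of joint swing_b below 0.025 rad and (horizontal distance between pin and hole_b below 0.004 m and z of pin in the frame of hole_b between -0.004 and 0.004 m and angle between pin's own z axis and vertical below 0.1 rad)))), for 0.2 s.
At the end, for the whole second after the job is handed in: The mould with the head is shut (0.025 rad) and pinned (4 mm of the hole axis, collar within 4 mm of the top ear, tilt under 0.1 rad), the head upright inside; the gripper presses each half with over 4 N; the other mould's swinging half is within 20 mm of its start (((horizontal distance between head and cavity_a below 0.03 m and value of joint swing_a below 0.025 rad and (horizontal distance between pin and hole_a below 0.004 m and z of pin in the frame of hole_a between -0.004 and 0.004 m and angle between pin's own z axis and vertical below 0.1 rad) and height (world z) of head below 0.02 m and angle between head's own z axis and vertical below 0.3 rad and contact force between the fingers and swing_a above 4 N and contact force between the fingers and fixed_a above 4 N and distance of swing_mid_b from where it was at the start of the episode below 0.02 m) or (horizontal distance between head and cavity_b below 0.03 m and value of joint swing_b below 0.025 rad and (horizontal distance between pin and hole_b below 0.004 m and z of pin in the frame of hole_b between -0.004 and 0.004 m and angle between pin's own z axis and vertical below 0.1 rad) and height (world z) of head below 0.02 m and angle between head's own z axis and vertical below 0.3 rad and contact force between the fingers and swing_b above 4 N and contact force between the fingers and fixed_b above 4 N and distance of swing_mid_a from where it was at the start of the episode below 0.02 m))); the arm keeps its last pose, push and grip.
It fails at once if the mould without the head is moved ((horizontal distance between head and cavity_a below 0.03 m and distance of swing_mid_b from where it was at the start of the episode above 0.02 m) or (horizontal distance between head and cavity_b below 0.03 m and distance of swing_mid_a from where it was at the start of the episode above 0.02 m)).
It fails at once if the head is toppled or taken out (angle between head's own z axis and vertical above 0.5 rad or height (world z) of head above 0.04 m).
It fails at once if the jar is disturbed (distance of jar from where it was at the start of the episode above 0.04 m).
It fails at once if the hammer is disturbed (distance of hammer from where it was at the start of the episode above 0.04 m).
It fails at once if the spatula is disturbed (distance of spatula from where it was at the start of the episode above 0.04 m).
It also fails if it takes over 67 s, if anything falls off the work surface, if the arm or the gripper's body presses on something with over 40 N, if the wrist force passes 120 N, or if a joint passes its speed limit or range.

## Working session

There is one attempt and no reset: what is moved stays moved. The work goes in short steps, Python scripts to look and compute and a shell command to move; the robot and the scene stay as the last step left them, time stands still between calls to the robot, and variables do not carry over. Pictures are saved under pics/ and viewed, at most 10 in all, crops included, and the job is handed in when it is done.

```bash
mkdir -p pics
python3 - <<'E'
from station import r,cams
import cv2
for n in("top","side"):
    cv2.imwrite(f"pics/{n}0.png",cams.capture(n)[:,:,::-1]); print(cams.get_calibration(n))
print(cams.get_calibration("wrist")); s=r.sense(); print(s)
E
```

```text
{'camera_matrix': array([[492.07904668,   0.        , 322.49393157],
       [  0.        , 492.07904668, 243.00955689],
       [  0.        ,   0.        ,   1.        ]]), 'k1': -0.0852752895503012, 'rvec': array([ 2.11383905, -2.16208638,  0.21454299]), 'tvec': array([-0.05944663,  0.55798106,  0.91307152])}
{'camera_matrix': array([[507.40105847,   0.        , 319.18031447],
       [  0.        , 507.40105847, 239.97579896],
       [  0.        ,   0.        ,   1.        ]]), 'k1': -0.013578604433601774, 'rvec': array([ 0.93143745, -2.60412497,  0.94790333]), 'tvec': array([0.38973526, 0.34901682, 0.87845926])}
{'camera_matrix': array([[392.61956143,   0.        , 320.14918744],
       [  0.        , 392.61956143, 238.53962362],
       [  0.        ,   0.        ,   1.        ]]), 'k1': 0.025129332933879433, 'T_tool_cam': array([[ 1.38862620e-04, -9.70771873e-01, -2.40004066e-01,
         6.61829902e-02],
       [ 9.99999850e-01,  7.59598459e-06,  5.47860012e-04,
        -1.13169674e-04],
       [-5.30024023e-04, -2.40004106e-01,  9.70771728e-01,
        -1.61470308e-01],
       
[... 189 characters left out ...]
6.84130510e+01, -1.48179303e+01]), 'joint_velocities': array([0.12217841, 0.02943384, 0.15071145, 0.1500014 , 0.07956237,
       0.02028851]), 'effort': array([-3.62868550e-04, -3.91689634e+01,  1.87934196e+01,  4.23186466e+00,
        1.34513149e-02, -8.77014395e-05]), 'tcp_pos': array([ 0.26869158, -0.56369702,  0.22159131]), 'ee_rot': array([[-9.02771772e-01, -4.30118824e-01, -9.61470601e-04],
       [-4.30119877e-01,  9.02770172e-01,  1.70538364e-03],
       [ 1.34469374e-04,  1.95311983e-03, -9.99998084e-01]]), 'wrist_force': array([ 0.12035864, -0.26215663,  0.29857424]), 'moment': array([-0.02261336,  0.03039183, -0.05296011]), 'gripper_force': 0.0, 'gripper_width': 0.998515143725783}
```

View pics/top0.png

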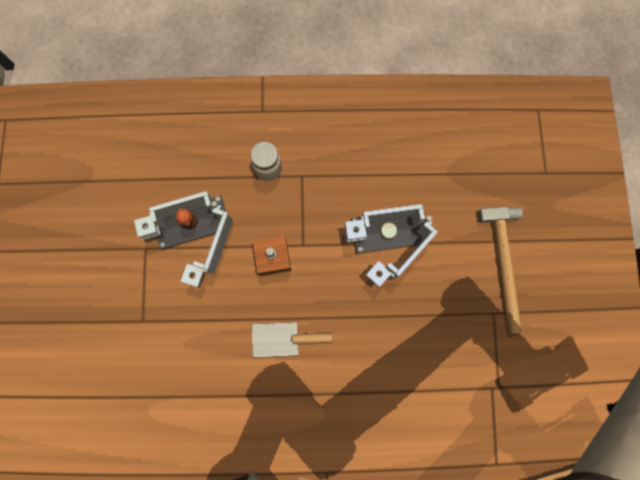

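View pics/side0.png

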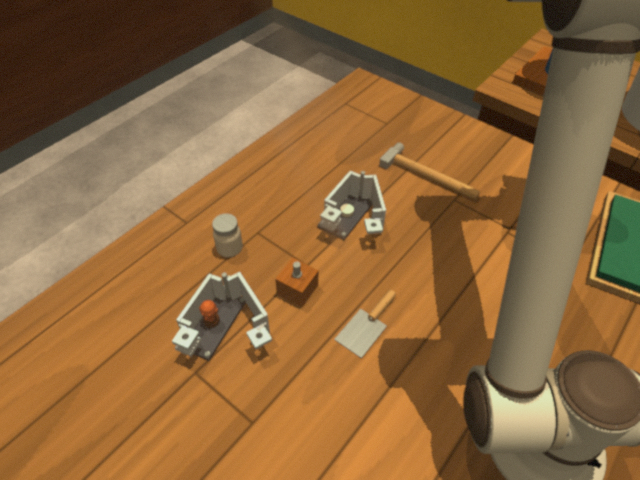

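The top view shows the head (184,216) in mould_a. Its ear hole is at (145,226), the swinging ear's eye at (192,274) and the hinge near (216,203). The pin top is at (270,252), and mould_b holds the plaster disc. The side view agrees.

```bash
cat > h.py <<'E'
from station import r,cams
import numpy as np, cv2
def cam(n):
    c=cams.get_calibration(n)
    if n=="wrist":
        s=r.sense(); T=np.eye(4); T[:3,:3]=s['ee_rot']; T[:3,3]=s['tcp_pos']; W=T@c['T_tool_cam']
        R=W[:3,:3].T; t=-R@W[:3,3]
    else: R=cv2.Rodrigues(c['rvec'])[0]; t=c['tvec']
    return c['camera_matrix'],np.array([c['k1'],0,0,0]),R,t
def ray(n,px,C=None):
    K,d,R,t=C or cam(n)
    u=cv2.undistortPoints(np.array([[px]],float),K,d)[0,0]
    return -R.T@t, R.T@np.array([u[0],u[1],1])
def at(n,px,z,C=None):
    o,v=ray(n,px,C); return o+v*(z-o[2])/v[2]
def tri(a,b):
    A=np.zeros((3,3));y=np.zeros(3)
    for n,p in(a,b):
        o,v=ray(n,p); v/=np.linalg.norm(v); P=np.eye(3)-np.outer(v,v); A+=P;y+=P@o
    return np.linalg.solve(A,y)
def proj(n,X,C=None):
    K,d,R,t=C or cam(n)
    return cv2.projectPoints(np.array(X,float).reshape(-1,3),cv2.Rodrigues(R)[0],t,K,d)[0][:,0]
def state():
    s=r.sense(); print(s['time_s'],s['tcp_pos'].round(4),s['ee_rot'].round(3).tolist(),s['wrist_force'].round(1),s['gripper_width'])
E
python3 - <<'E'
from h import *
for l,p,z in(("hole",(145,226),.072),("eye",(192,274),.0595),("hinge",(216,203),.082),("pintop",(270,251),.09),("head",(183,216),.075),("jar",(264,153),.085),("spat",(253,325),0),("spat2",(252,356),0),("holeb",(356,230),.072),("eyeb",(379,273),.0595)): print(l,at("top",p,z).round(4))
print(tri(("top",(145,226)),("side",(185,337))),tri(("top",(192,274)),("side",(260,336))),tri(("top",(270,251)),("side",(297,266))))
E
```

```text
hole [0.5932 0.2709 0.072 ]
eye [0.4996 0.1802 0.0595]
hinge [0.6332 0.1315 0.082 ]
pintop [0.5363 0.0274 0.09  ]
head [0.6106 0.1964 0.075 ]
jar [0.7314 0.0388 0.085 ]
spat [0.4015 0.0701 0.    ]
spat2 [0.3404 0.0724 0.    ]
holeb [ 0.5767 -0.1367  0.072 ]
eyeb [ 0.494  -0.1792  0.0595]
[0.59585725 0.27429914 0.06390671] [0.49950713 0.18161557 0.05078711] [0.53813744 0.02836144 0.07747075]
```

```bash
python3 -m handwheel '[[[0,0,0,-0.034,0.032,0,0.087],[0,0,0,-0.034,0.032,0,0.087],[0,0,0,-0.034,0.032,0,0.087],[0,0,0,-0.034,0.032,0,0.087],[0,0,0,-0.034,0.032,0,0.087],[0,0,0,-0.034,0.032,0,0.087],[0,0,0,-0.034,0.032,0,0.087],[0,0,0,-0.034,0.032,0,0.087],[0,0,0,-0.034,0.032,0,0.087],[0,0,0,-0.034,0.032,0,0.087],[0,0,0,-0.034,0.032,0,0.087],[0,0,0,-0.034,0.032,0,0.087]]]'; python3 -m handwheel '[[[0,0,-1.35,0,0,0,0],[0,0,-1.35,0,0,0,0],[0,0,-1.35,0,0,0,0],[0,0,-1.35,0,0,0,0],[0,0,-1.35,0,0,0,0],[0,0,-1.35,0,0,0,0],[0,0,-1.35,0,0,0,0],[0,0,-1.35,0,0,0,0],[0,0,-1.35,0,0,0,0],[0,0,-1.25,0,0,0,0],[0,0,0,0,0,0,0],[0,0,0,0,0,0,0]]]'
```

```text
time_s: 1.3
tcp_pos: [0.472, -0.04, 0.2225]
ee_rot: [[-0.903, -0.431, -0.0], [-0.431, 0.903, 0.0], [0.0, 0.0, -1.0]]
wrist_force: [0.3, -0.7, 0.1]
gripper_width: 0.999
gripper_force: 0.0
time_s: 2.5
tcp_pos: [0.4718, -0.042, 0.2223]
ee_rot: [[0.271, -0.963, -0.001], [-0.963, -0.271, -0.0], [-0.0, 0.001, -1.0]]
wrist_force: [0.1, 0.2, -0.2]
gripper_width: 0.031
gripper_force: 0.0
```

```bash
python3 -m handwheel '[[[0,0,0,-0.036,-0.02,0,0],[0,0,0,-0.036,-0.02,0,0],[0,0,0,-0.036,-0.02,0,0],[0,0,0,-0.036,-0.02,0,0],[0,0,0,-0.036,-0.02,0,0],[0,0,0,0,0,0,0],[0,0,0,0,0,0,0]]]'
python3 - <<'E'
from h import *
state(); im=cams.capture("wrist"); cv2.imwrite("pics/w1.png",im[:,:,::-1])
E
```

```text
time_s: 3.2
tcp_pos: [0.5186, 0.1593, 0.2219]
ee_rot: [[0.274, -0.962, -0.001], [-0.962, -0.274, -0.001], [0.0, 0.001, -1.0]]
wrist_force: [0.3, -1.1, -0.2]
gripper_width: 0.011
gripper_force: 0.0
3.2 [0.5186 0.1593 0.2219] [[0.274, -0.962, -0.001], [-0.962, -0.274, -0.001], [0.0, 0.001, -1.0]] [ 0.3 -1.1 -0.2] 0.011040045294317735
```

View pics/w1.png

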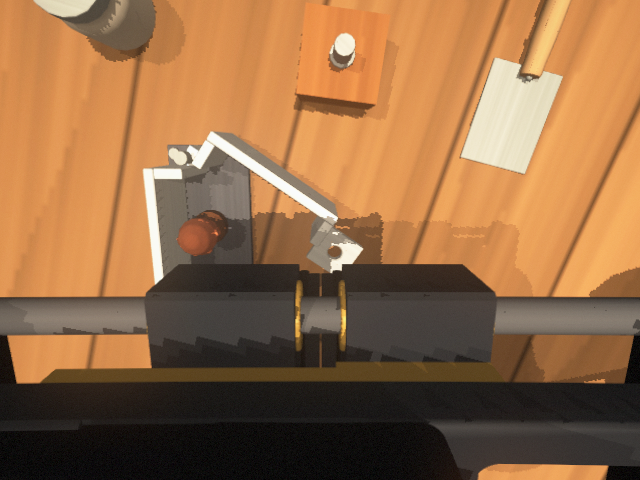

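Wrist view: the swinging ear's eye is at (335,252) and the hinge post near (181,157). The fixed half's top edge runs (145,168)–(152,280), and the pin knob's top is at (344,41).

Run:
```python
from h import *
for l,p,z in(("eye",(335,252),.0595),("hinge",(181,157),.082),("hinge70",(181,157),.07),("fixA",(145,169),.082),("fixB",(152,275),.082),("fixin",(182,170),.082),("pintop",(344,41),.089),("blk1",(304,4),.055),("blk2",(388,13),.055),("blk3",(374,107),.055),("blk4",(297,96),.055),("swA",(212,134),.082),("swB",(337,215),.082),("head",(196,236),.075)): print(l,at("wrist",p,z).round(4))
```

```text
eye [0.4977 0.1803 0.0595]
hinge [0.6322 0.1348 0.082 ]
hinge70 [0.6361 0.1364 0.07  ]
fixA [0.6564 0.151  0.082 ]
fixB [0.6368 0.233  0.082 ]
fixin [0.6297 0.1441 0.082 ]
pintop [0.5375 0.027  0.089 ]
blk1 [0.5736 0.0035 0.055 ]
blk2 [ 0.5115 -0.0079  0.055 ]
blk3 [0.5011 0.0583 0.055 ]
blk4 [0.5621 0.067  0.055 ]
swA [0.6135 0.1121 0.082 ]
swB [0.5073 0.1452 0.082 ]
head [0.6111 0.1939 0.075 ]
```

Run:
```python
from h import *
H=np.array([.6297,.1347]); s=r.sense(); R=s['ee_rot'][:2,:2]; p=s['tcp_pos'][:2]
psi=np.degrees(np.arctan2(R[1,1],R[0,1]))
def c(th,cl):
    a=np.radians(105+th); u=np.array([np.cos(a),np.sin(a)]); v=np.array([-u[1],u[0]])
    d=np.radians(195+th-psi); sup=.015*abs(np.cos(d))+.0095*abs(np.sin(d))
    return H+.1*u+(.03+sup+cl)*v
for th,cl in((56,.012),(56,0),(48,0),(40,0),(32,0),(24,0),(16,0),(8,0),(0,0)):
    q=c(th,cl); print(th,q.round(4),(R.T@(q-p)).round(4)); p=q
```

```text
56 [0.5161 0.1121] [0.0439 0.0149]
56 [0.5201 0.1234] [-0.0099 -0.0069]
48 [0.5192 0.1381] [-0.0143 -0.0032]
40 [0.5205 0.153 ] [-0.0141 -0.0053]
32 [0.524 0.168] [-0.0134 -0.0075]
24 [0.5298 0.1825] [-0.0124 -0.0096]
16 [0.5379 0.1962] [-0.011  -0.0115]
8 [0.5482 0.2088] [-0.0092 -0.0133]
0 [0.5602 0.2196] [-0.0072 -0.0145]
```

```bash
python3 -m handwheel '[[[0,0,0,0.022,0.0075,0,0],[0,0,0,0.022,0.0075,0,0],[0,0,0,0,0,0.045,0],[0,0,0,0,0,0.045,0],[0,0,0,0,0,0.045,0],[0,0,0,0,0,0.042,0],[0,0,0,0,0,0,0],[0,0,0,0,0,0,0]]]'; python3 -m handwheel '[[[0,0,0,-0.01,-0.007,0,0],[0,0,0,-0.007,-0.0016,0,0],[0,0,0,-0.007,-0.0016,0,0],[0,0,0,-0.007,-0.0026,0,0],[0,0,0,-0.007,-0.0026,0,0],[0,0,0,-0.0067,-0.0037,0,0],[0,0,0,-0.0067,-0.0037,0,0],[0,0,0,-0.0062,-0.0048,0,0],[0,0,0,-0.0062,-0.0048,0,0],[0,0,0,-0.0055,-0.0058,0,0],[0,0,0,-0.0055,-0.0058,0,0],[0,0,0,0,0,0,0]]]';  python3 -m handwheel '[[[0,0,0,-0.0046,-0.0066,0,0],[0,0,0,-0.0046,-0.0066,0,0],[0,0,0,-0.002,-0.004,0,0],[0,0,0,-0.002,-0.004,0,0],[0,0,0,0,0,0,0]]]'
```

```text
time_s: 4.05
tcp_pos: [0.5169, 0.1113, 0.0462]
ee_rot: [[0.273, -0.962, -0.0], [-0.962, -0.273, -0.001], [0.001, 0.0, -1.0]]
wrist_force: [1.2, 0.7, 0.0]
gripper_width: 0.005
gripper_force: 0.0
time_s: 5.25
tcp_pos: [0.5395, 0.1974, 0.0455]
ee_rot: [[0.274, -0.962, 0.001], [-0.962, -0.274, 0.001], [-0.001, -0.002, -1.0]]
wrist_force: [-0.5, -0.3, -0.2]
gripper_width: 0.002
gripper_force: 0.0
time_s: 5.75
tcp_pos: [0.5559, 0.2153, 0.0456]
ee_rot: [[0.274, -0.962, 0.001], [-0.962, -0.274, 0.001], [-0.0, -0.001, -1.0]]
wrist_force: [1.2, 0.5, 0.2]
gripper_width: 0.006
gripper_force: 0.0
```

```bash
python3 -m handwheel '[[[0,0,0,-0.001,-0.002,0,0],[0,0,0,-0.001,-0.002,0,0],[0,0,0,0,0,0,0]]]'; python3 -m handwheel '[[[0,0,0,0,-0.002,0,0],[0,0,0,0,0,0,0]]]'
```

```text
time_s: 6.05
tcp_pos: [0.5586, 0.2177, 0.0455]
ee_rot: [[0.274, -0.962, 0.0], [-0.962, -0.274, 0.0], [-0.0, -0.0, -1.0]]
wrist_force: [-0.5, -0.5, -0.2]
gripper_width: 0.003
gripper_force: 0.2
time_s: 6.25
tcp_pos: [0.5605, 0.2184, 0.0455]
ee_rot: [[0.274, -0.962, 0.0], [-0.962, -0.274, 0.0], [-0.0, -0.0, -1.0]]
wrist_force: [-1.1, 0.2, -0.2]
gripper_width: 0.004
gripper_force: 0.4
```

```bash
python3 -m handwheel '[[[0,0,0,0,-0.0015,0,0],[0,0,0,0,-0.001,0,0],[0,0,0,0,0,0,0]]]'
python3 - <<'E'
from h import *
im=cams.capture("top"); cv2.imwrite("pics/t2.png",cv2.resize(im[150:300,90:290],None,fx=4,fy=4)[:,:,::-1])
E
```

```text
time_s: 6.55
tcp_pos: [0.5629, 0.219, 0.0456]
ee_rot: [[0.274, -0.962, 0.0], [-0.962, -0.274, 0.0], [-0.0, -0.0, -1.0]]
wrist_force: [-0.1, 1.0, -0.3]
gripper_width: 0.003
gripper_force: 0.5
```

View pics/t2.png

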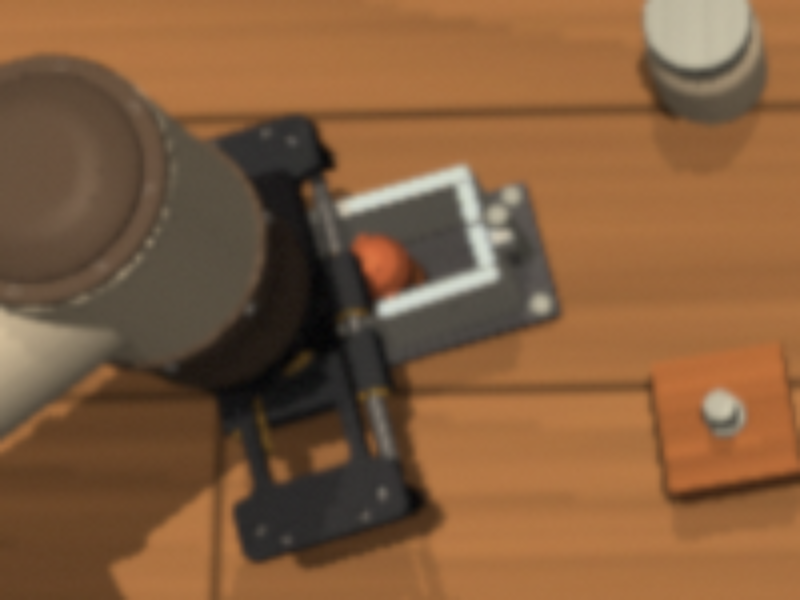

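The zoomed top view shows the mould almost shut and the head standing inside at about (385,265). I'll keep pushing until the stop is felt.

```bash
python3 -m handwheel '[[[0,0,0,0,-0.0015,0,0],[0,0,0,0,0,0,0]]]';python3 -m handwheel '[[[0,0,0,0,-0.0015,0,0],[0,0,0,0,0,0,0]]]'
```

```text
time_s: 6.8
tcp_pos: [0.5644, 0.2193, 0.0456]
ee_rot: [[0.274, -0.962, 0.0], [-0.962, -0.274, 0.0], [-0.0, -0.0, -1.0]]
wrist_force: [-1.5, 0.6, -1.1]
gripper_width: 0.006
gripper_force: 0.5
time_s: 7.0
tcp_pos: [0.5659, 0.2197, 0.0456]
ee_rot: [[0.274, -0.962, 0.0], [-0.962, -0.274, 0.0], [-0.0, -0.0, -1.0]]
wrist_force: [-0.4, 0.6, -0.2]
gripper_width: 0.005
gripper_force: 0.5
```

```bash
python3 -m handwheel '[[[0,0,0,0,-0.0015,0,0],[0,0,0,0,0,0,0]]]';python3 -m handwheel '[[[0,0,0,0,-0.001,0,0],[0,0,0,0,0,0,0]]]';python3 -m handwheel '[[[0,0,0,0,-0.001,0,0],[0,0,0,0,0,0,0]]]'
```

```text
time_s: 7.2
tcp_pos: [0.5664, 0.2198, 0.0455]
ee_rot: [[0.274, -0.962, -0.002], [-0.962, -0.274, -0.001], [0.0, 0.002, -1.0]]
wrist_force: [-6.0, 0.3, 1.8]
gripper_width: 0.004
gripper_force: 2.3
time_s: 7.4
tcp_pos: [0.5664, 0.2198, 0.0455]
ee_rot: [[0.273, -0.962, -0.003], [-0.962, -0.273, -0.001], [0.0, 0.004, -1.0]]
wrist_force: [-7.6, 0.6, 3.9]
gripper_width: 0.005
gripper_force: 3.7
time_s: 7.6
tcp_pos: [0.5664, 0.2198, 0.0455]
ee_rot: [[0.273, -0.962, -0.005], [-0.962, -0.273, -0.002], [0.001, 0.006, -1.0]]
wrist_force: [-10.0, 1.2, 7.1]
gripper_width: 0.005
gripper_force: 5.1
```

```bash
python3 -m handwheel '[[[0,0,0,0,0.022,0,0],[0,0,0,0,0,-0.045,0],[0,0,0,0,0,-0.045,0],[0,0,0,0,0,-0.045,0],[0,0,0,-0.035,-0.02,0,0],[0,0,0,-0.035,-0.02,0,0],[0,0,0,-0.035,-0.02,0,0.06],[0,0,0,0,0,0,0.06],[0,0,0,0,0,0,0.06],[0,0,0,0,0,0,0.06]]]';python3 - <<'E'
from h import *
state(); im=cams.capture("wrist"); cv2.imwrite("pics/w3.png",im[:,:,::-1])
E
```

```text
time_s: 8.6
tcp_pos: [0.577, 0.3312, 0.1805]
ee_rot: [[0.273, -0.962, 0.0], [-0.962, -0.273, -0.0], [0.0, -0.0, -1.0]]
wrist_force: [0.2, -0.5, -0.8]
gripper_width: 0.282
gripper_force: 0.0
8.6 [0.577  0.3312 0.1805] [[0.273, -0.962, 0.0], [-0.962, -0.273, -0.0], [0.0, -0.0, -1.0]] [ 0.2 -0.5 -0.8] 0.2818548567761009
```

View pics/w3.png

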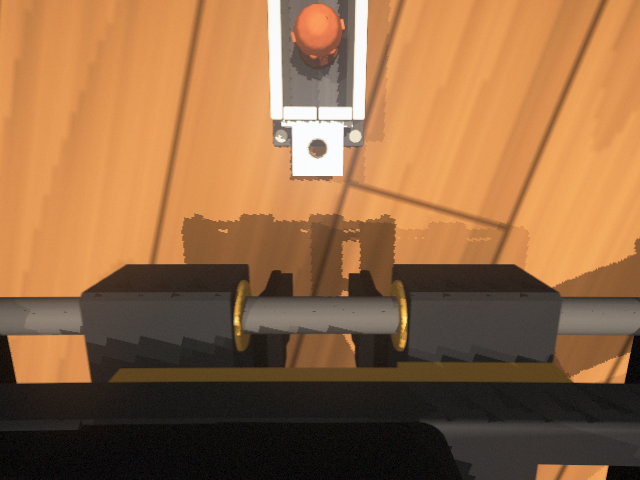

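The mould is shut, with an even parting line at column 318. The ear hole is at about (317,148) and the head is upright at (318,30).

Run:
```python
from h import *
im=cv2.imread("pics/w3.png"); g=cv2.cvtColor(im,cv2.COLOR_BGR2GRAY)
sub=g[135:165,302:334]; m=(sub<150).astype(np.uint8); n,l,st,ce=cv2.connectedComponentsWithStats(m); 
for i in range(1,n): print(st[i],ce[i]+[302,135])
i=1+np.argmax(st[1:,4]); c=ce[i]+[302,135]
print("hole",at("wrist",c,.072))
row=lambda y:[(x) for x in range(255,385) if (g[y,x]>215)!=(g[y,x-1]>215)]
for y in(20,100): print(y,row(y),[at("wrist",(x,y),.082).round(4)[:2].tolist() for x in (row(y)[0],row(y)[-1])])
yy=[y for y in range(115,190) if (g[y,305]>215)!=(g[y-1,305]>215)]; xx=[x for x in range(280,355) if (g[170,x]>215)!=(g[170,x-1]>215)]
print(yy,xx)
K=cam("wrist"); 
for x in(xx[0],xx[-1]): print(at("wrist",(x,170),.072).round(4))
```

```text
[  7   5  17  18 232] [317.26724138 147.76293103]
hole [0.5945449 0.2724152 0.072    ]
20 [268, 280, 355, 367] [[0.6428, 0.2092], [0.586, 0.1931]]
100 [270, 282, 353, 365] [[0.6308, 0.2524], [0.5737, 0.2362]]
[120, 122, 176] [293, 343]
[0.6064 0.291  0.072 ]
[0.5738 0.2818 0.072 ]
```

```bash
python3 -m handwheel '[[[0,0,0,0.042,0.024,0.004,0.05],[0,0,0,0.042,0.024,0.004,0.05],[0,0,0,0.042,0.024,0.004,0.05],[0,0,0,0.042,0.024,0.004,0.05],[0,0,0,0.042,0.024,0.004,0.05],[0,0,0,0,0,0,0.05],[0,0,0,0,0,0,0.05]]]';python3 - <<'E'
from h import *
state(); im=cams.capture("wrist"); cv2.imwrite("pics/w4.png",im[:,:,::-1]); print(proj("wrist",[.5375,.027,.089]))
E
```

```text
time_s: 9.35
tcp_pos: [0.5188, 0.0953, 0.1614]
ee_rot: [[0.271, -0.963, 0.002], [-0.963, -0.271, 0.001], [-0.0, -0.002, -1.0]]
wrist_force: [1.2, 0.6, 0.2]
gripper_width: 0.574
gripper_force: 0.0
9.35 [0.5188 0.0953 0.1614] [[0.271, -0.963, 0.002], [-0.963, -0.271, 0.001], [-0.0, -0.002, -1.0]] [1.2 0.6 0.2] 0.5739348565498006
[[321.03680358 129.66037159]]
```

View pics/w4.png

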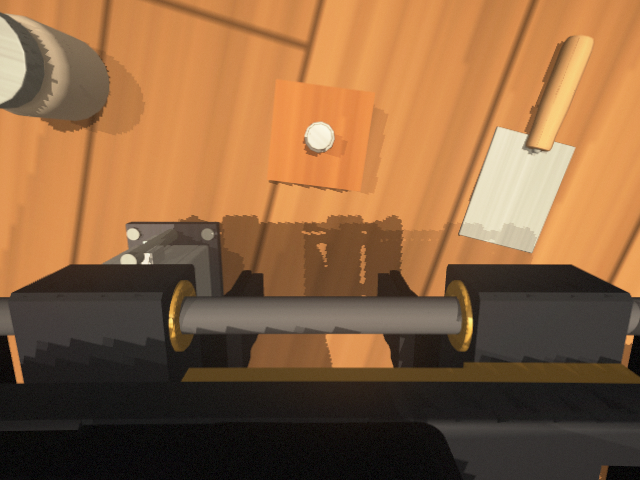

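The knob's top is centred at about (319.5,137) on the block, with its collar just visible below it. The jar and spatula are clear.

Run:
```python
from h import *
im=cv2.imread("pics/w4.png"); g=im[:,:,0]; sub=g[110:165,295:345]; m=(sub>130).astype(np.uint8)
n,l,st,ce=cv2.connectedComponentsWithStats(m); i=1+np.argmax(st[1:,4]); c=ce[i]+[295,110]; print(st[i],c)
P=at("wrist",c,.089); s=r.sense(); print(P, s['ee_rot'].T@(P-s['tcp_pos']), at("wrist",(319.5,137),.089))
for q in ((275,80),(375,92),(362,191),(270,180)): print(at("wrist",q,.055).round(4))
```

```text
[  9  12  31  29 641] [319.60686427 135.38845554]
[0.53742719 0.03026799 0.089     ] [0.06863721 0.00068252 0.07234934] [0.53724294 0.0311454  0.089     ]
[0.5742 0.005  0.055 ]
[ 0.5108 -0.0055  0.055 ]
[0.4998 0.0572 0.055 ]
[0.562  0.0671 0.055 ]
```

```bash
python3 -m handwheel '[[[0,0,0,0.034,0,0,0.05],[0,0,0,0.0335,0,0,0.05],[0,0,0,0,0,0.04,0.05],[0,0,0,0,0,0.035,0.05],[0,0,0,0,0,0.0245,0.05],[0,0,0,0,0,0,0.05],[0,0,0,0,0,0,0.05]]]'; python3 -m handwheel '[[[0,0,0,0,0,0,0],[0,0,0,0,0,0,0],[0,0,0,0,0,0,0],[0,0,0,0,0,0,0],[0,0,0,0,0,0,0],[0,0,0,0,0,0,0]]]'
```

```text
time_s: 10.1
tcp_pos: [0.5382, 0.033, 0.0615]
ee_rot: [[0.275, -0.961, 0.0], [-0.961, -0.275, -0.0], [0.0, -0.0, -1.0]]
wrist_force: [-0.2, 0.2, -0.0]
gripper_width: 0.575
gripper_force: 0.0
time_s: 10.7
tcp_pos: [0.5374, 0.0322, 0.0614]
ee_rot: [[0.274, -0.962, 0.0], [-0.962, -0.274, 0.0], [0.0, -0.0, -1.0]]
wrist_force: [-0.7, 0.4, 2.2]
gripper_width: 0.157
gripper_force: 30.0
```

```bash
python3 -m handwheel '[[[0,0,0,0,0,-0.03,0],[0,0,0,0,0,-0.04,0],[0,0,0,0,0,-0.04,0],[0,0,0,-0.036,-0.02,0,0],[0,0,0,-0.036,-0.02,0,0],[0,0,0,-0.036,-0.02,0,0],[0,0,0,-0.036,-0.02,0,0],[0,0,0,-0.036,-0.02,0,0],[0,0,0,-0.036,-0.021,0,0],[0,0,0,0,0,0,0],[0,0,0,0,0,0,0],[0,0,0,0,0,0,0]]]'
python3 - <<'E'
from h import *
state(); im=cams.capture("side"); cv2.imwrite("pics/s5.png",cv2.resize(im[220:400,100:340],None,fx=3.3,fy=3.3)[:,:,::-1])
E
```

```text
time_s: 11.9
tcp_pos: [0.5942, 0.2721, 0.1706]
ee_rot: [[0.273, -0.962, -0.001], [-0.962, -0.273, -0.001], [0.0, 0.001, -1.0]]
wrist_force: [-0.2, -0.2, 0.4]
gripper_width: 0.161
gripper_force: 30.0
11.9 [0.5942 0.2721 0.1706] [[0.273, -0.962, -0.001], [-0.962, -0.273, -0.001], [0.0, 0.001, -1.0]] [-0.2 -0.2  0.4] 0.16123650582836316
```

View pics/s5.png

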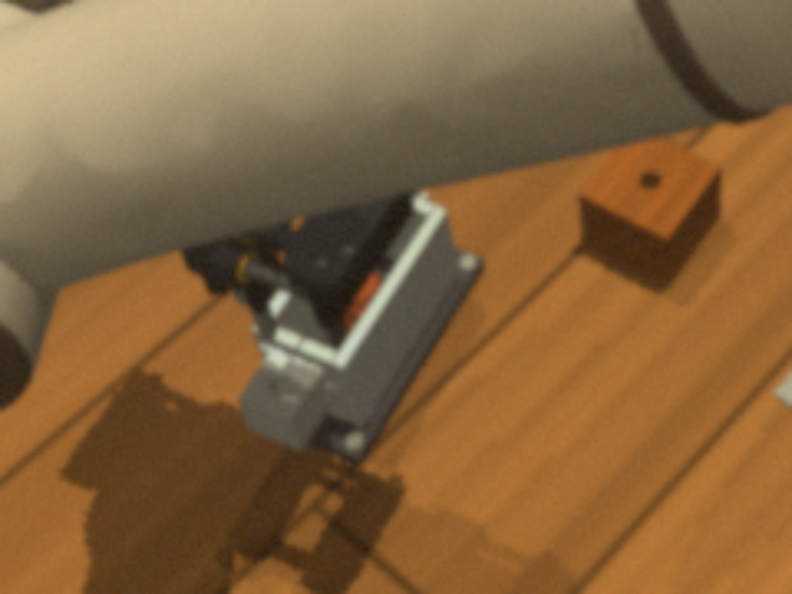

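The block is empty, so the pin is in the gripper, and the mould is still shut. Lowering to just above the ear.

```bash
python3 -m handwheel '[[[0,0,0,-0.0015,-0.0005,0.02,0],[0,0,0,0,0,0.02,0],[0,0,0,0,0,0,0],[0,0,0,0,0,0,0]]]'; python3 -m handwheel '[[[0,0,0,0,0,0.005,0],[0,0,0,0,0,0.005,0],[0,0,0,0,0,0,0]]]'
```

```text
time_s: 12.35
tcp_pos: [0.595, 0.2737, 0.1316]
ee_rot: [[0.273, -0.962, 0.0], [-0.962, -0.273, -0.001], [0.001, -0.0, -1.0]]
wrist_force: [1.3, 0.1, 0.1]
gripper_width: 0.163
gripper_force: 30.0
time_s: 12.65
tcp_pos: [0.5944, 0.2745, 0.1207]
ee_rot: [[0.273, -0.962, -0.001], [-0.962, -0.273, -0.0], [0.0, 0.001, -1.0]]
wrist_force: [0.2, -0.9, -1.0]
gripper_width: 0.162
gripper_force: 30.0
```

```bash
python3 -m handwheel '[[[0,0,0,0,0,0.004,0],[0,0,0,0,0,0.003,0],[0,0,0,0,0,0,0]]]'; python3 -m handwheel '[[[0,0,0,0,0,0.003,0],[0,0,0,0,0,0.003,0],[0,0,0,0,0,0,0]]]'
```

```text
time_s: 12.95
tcp_pos: [0.5944, 0.2746, 0.1134]
ee_rot: [[0.274, -0.962, -0.001], [-0.962, -0.274, -0.0], [0.0, 0.001, -1.0]]
wrist_force: [-0.1, -1.0, -0.7]
gripper_width: 0.164
gripper_force: 30.0
time_s: 13.25
tcp_pos: [0.5945, 0.2746, 0.1074]
ee_rot: [[0.274, -0.962, -0.001], [-0.962, -0.274, -0.0], [0.0, 0.001, -1.0]]
wrist_force: [-1.0, -0.7, -2.0]
gripper_width: 0.158
gripper_force: 30.0
```

```bash
python3 -m handwheel '[[[0,0,0,0.0003,0,0.003,0],[0,0,0,0,0,0.003,0],[0,0,0,0,0,0,0]]]'; python3 -m handwheel '[[[0,0,0,0,0,0.003,0],[0,0,0,0,0,0.003,0],[0,0,0,0,0,0,0]]]'
```

```text
time_s: 13.55
tcp_pos: [0.5947, 0.2744, 0.1015]
ee_rot: [[0.274, -0.962, -0.0], [-0.962, -0.274, -0.0], [-0.0, 0.0, -1.0]]
wrist_force: [0.9, 1.0, -0.7]
gripper_width: 0.161
gripper_force: 30.0
time_s: 13.85
tcp_pos: [0.5947, 0.2744, 0.0955]
ee_rot: [[0.274, -0.962, -0.0], [-0.962, -0.274, -0.0], [-0.0, 0.0, -1.0]]
wrist_force: [-0.6, 0.4, -1.0]
gripper_width: 0.16
gripper_force: 30.0
```

```bash
python3 -m handwheel '[[[0,0,0,0,0,0.004,0],[0,0,0,0,0,0.004,0],[0,0,0,0,0,0.004,0],[0,0,0,0,0,0,0]]]'; python3 -m handwheel '[[[0,0,0,0,0,0.003,0],[0,0,0,0,0,0.0015,0],[0,0,0,0,0,0,0]]]'
```

```text
time_s: 14.25
tcp_pos: [0.5946, 0.2745, 0.0832]
ee_rot: [[0.274, -0.962, -0.001], [-0.962, -0.274, -0.0], [-0.0, 0.001, -1.0]]
wrist_force: [-0.1, 0.8, -0.1]
gripper_width: 0.168
gripper_force: 30.0
time_s: 14.55
tcp_pos: [0.5948, 0.2745, 0.0793]
ee_rot: [[0.274, -0.962, -0.0], [-0.962, -0.274, 0.0], [-0.0, 0.0, -1.0]]
wrist_force: [0.5, 0.6, -0.5]
gripper_width: 0.165
gripper_force: 30.0
```

```bash
python3 -m handwheel '[[[0,0,0,0,0,0,0.05],[0,0,0,0,0,0,0.05],[0,0,0,0,0,0,0.06],[0,0,0,0,0,-0.04,0.087],[0,0,0,0,0,-0.045,0.087],[0,0,0,-0.045,0,0,0.087],[0,0,0,0,0,0,0.087],[0,0,0,0,0,0,0.087]]]'
python3 - <<'E'
from h import *
state(); C=cam("wrist"); im=cams.capture("wrist"); cv2.imwrite("pics/w6.png",im[:,:,::-1]); print(proj("wrist",[.5945,.2724,.106],C),proj("wrist",[.5945,.2724,.072],C))
E
```

```text
time_s: 15.35
tcp_pos: [0.5818, 0.3183, 0.1644]
ee_rot: [[0.275, -0.961, -0.001], [-0.961, -0.275, -0.0], [-0.0, 0.001, -1.0]]
wrist_force: [-0.1, 0.0, -0.4]
gripper_width: 0.805
gripper_force: 0.0
15.35 [0.5818 0.3183 0.1644] [[0.275, -0.961, -0.001], [-0.961, -0.275, -0.0], [-0.0, 0.001, -1.0]] [-0.1  0.  -0.4] 0.8051070600928589
[[319.05101291 174.40100643]] [[319.10922052 169.98037081]]
```

View pics/w6.png

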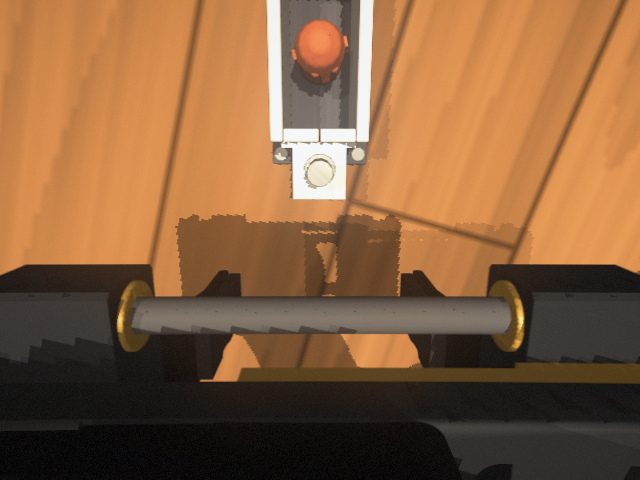

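The pin is home: the collar ring is flat on the ear at (320,171), the mould is shut and the head is standing. Next is the squeeze across the outer faces.

```bash
python3 -m handwheel '[[[0,0,0,0.04,0,0,0.087],[0,0,0,0.04,0,0,0.087],[0,0,0,0.041,0,0,0.087],[0,0,0,0,0,0,0.087],[0,0,0,0,0,0.04,0.087],[0,0,0,0,0,0.03,0.087],[0,0,0,0,0,0,0.087]]]'; python3 -m handwheel '[[[0,0,0,0,0,0.025,0.087],[0,0,0,0,0,0.022,0.087],[0,0,0,0,0,0,0.087]]]'
```

```text
time_s: 16.1
tcp_pos: [0.6121, 0.1991, 0.0891]
ee_rot: [[0.272, -0.962, -0.01], [-0.962, -0.272, -0.005], [0.002, 0.011, -1.0]]
wrist_force: [-0.9, 0.4, -1.5]
gripper_width: 0.998
gripper_force: 0.0
time_s: 16.4
tcp_pos: [0.6141, 0.2005, 0.0456]
ee_rot: [[0.273, -0.962, -0.005], [-0.962, -0.273, -0.003], [0.001, 0.005, -1.0]]
wrist_force: [-0.6, -0.8, -0.8]
gripper_width: 1.0
gripper_force: 0.0
```

```bash
python3 -m handwheel '[[[0,0,0,0,0,0,0.065],[0,0,0,0,0,0,0.065],[0,0,0,0,0,0,0.06],[0,0,0,0,0,0,0.06]]]'; python3 -m handwheel '[[[0,0,0,0,0,0,0.045],[0,0,0,0,0,0,0.03],[0,0,0,0,0,0,0.03],[0,0,0,0,0,0,0.03],[0,0,0,0,0,0,0.03],[0,0,0,0,0,0,0.03]]]'
python3 - <<'E'
from h import *
state(); im=cams.capture("wrist")[:300]; cv2.imwrite("pics/w7.png",im[:,:,::-1])
im=cams.capture("top"); cv2.imwrite("pics/t7.png",cv2.resize(im[130:300,90:450],None,fx=2.2,fy=2.2)[:,:,::-1])
E
```

```text
time_s: 16.8
tcp_pos: [0.6162, 0.2016, 0.0488]
ee_rot: [[0.274, -0.962, 0.002], [-0.962, -0.274, 0.001], [-0.0, -0.002, -1.0]]
wrist_force: [-0.8, -1.1, 0.2]
gripper_width: 0.732
gripper_force: 0.0
time_s: 17.4
tcp_pos: [0.6157, 0.2014, 0.0483]
ee_rot: [[0.274, -0.962, 0.001], [-0.962, -0.274, 0.0], [-0.0, -0.001, -1.0]]
wrist_force: [-2.0, -0.0, 4.7]
gripper_width: 0.683
gripper_force: 30.0
17.4 [0.6157 0.2014 0.0483] [[0.274, -0.962, 0.001], [-0.962, -0.274, 0.0], [-0.0, -0.001, -1.0]] [-2.  -0.   4.7] 0.6830711095152763
```

View pics/t7.png

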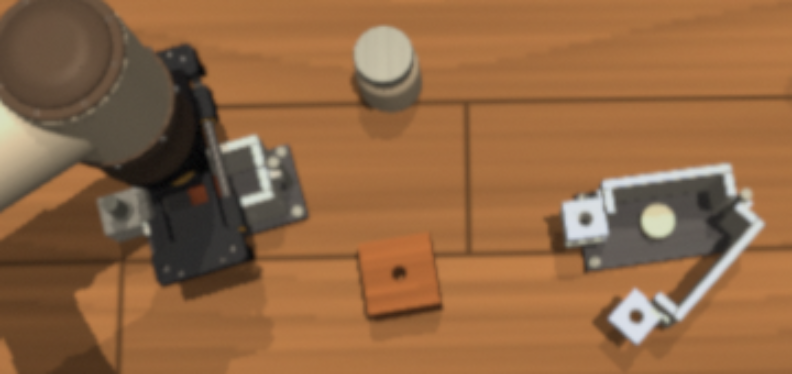

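The pin stands in the ear at (120,207), and the gripper holds the mould at 59.4 mm opening with 30 N. The other mould is untouched.

```bash
python3 -m handwheel '[[[0,0,0,0,0,0,0.03],[0,0,0,0,0,0,0.03],[0,0,0,0,0,0,0.03]]]'; python3 -c "
from station import r
print(r.finish_job())"
```

```text
time_s: 17.8
tcp_pos: [0.6157, 0.2015, 0.0484]
ee_rot: [[0.274, -0.962, 0.001], [-0.962, -0.274, 0.0], [-0.0, -0.001, -1.0]]
wrist_force: [-1.7, 0.8, 6.0]
gripper_width: 0.687
gripper_force: 30.0
the job is handed in; nothing more can be done
None
```

The job is handed in: mould_a is shut with the head standing inside, the pin looked fully home in the last close view, and the gripper is squeezing the two halves at 30 N; mould_b, the jar and the tools were not touched, and no verdict was returned.

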